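# Fit the lemon cone to the citrus juicer and hold it down for the test run

## Robot

A 6-joint arm with a two-finger parallel gripper is mounted at the origin on the work surface. World frame = base frame: x ahead of the robot, y to its left, z up, the work surface at z = 0. Lengths are in m, angles in degrees, forces in N, time in s.
With the tool pointing down it reaches from about 0.25 to 0.775 m from the base axis. Payload 8.9 kg.
Tool frame: the origin (TCP) lies between the finger pads; the fingertips stand 19 mm ahead of it and the grasp point (between the pads) is the TCP (robot.nose_length is the z of the fingertips in the tool frame, in m); z points along the fingers, y is the line along which they close (so a half turn about z gives the same grasp; the last joint's range is limited). The gripper opens to 85 mm and grips with 20 to 120 N. Pads are 22 mm wide; open, the fingers measure 114 mm over their backs; the gripper's body (76 mm by 85 mm) begins 54 mm behind the grasp point. The pads swing forward as they close: fully open they stand 13 mm farther back than shut.
Start: joints at [-83.956, 16.656, -8.789, 64.555, 0, 82.019], TCP at [0.127, -0.509, 0.25] pointing down, gripper open.
Joint ranges: [-144.48, 144.48], [-52.06, 99.96], [-74.48, 78.29], [-112.23, 115.85], [-86.99, 84.42], [-180, 180]. Speed limits (degrees/s): [127.2, 127.2, 159.86, 180, 180, 180].

## Interface

Orientations are given as [roll, pitch, yaw] about the fixed x, y, z axes, in that order (R = Rz(yaw) Ry(pitch) Rx(roll)).
In Python, from cell import robot gives the robot as it stands.
- The arm moves only by the tool move_arm, never from a script. Its argument "targets" is a list that holds one entry, the list of rows, each a list of 6 numbers: the shift along the tool's x, y, z as a fraction of full scale, then the turn, a rotation vector about the tool's x, y, z as a fraction of full scale. In form: [[[tx, ty, tz, rx, ry, rz], ...]]. A call has 1 to 5 rows; each row shifts and turns the commanded pose from where the row before left it, along the tool's axes as they then stand; what a row does not reach is not made up. Full scale, the value 1, is 0.025 m for a shift and 0.12 rad for a turn. A row lasts 1/12 s, in which the tool goes at most 41.7 mm and 7.16 degrees, less where a joint would pass 70% of its speed; a pose out of reach is approached as far as the arm can. A call with a number of a shift or a turn outside -1 to 1 is refused whole. A call with a gripper value outside its range is refused whole. "hand" is the opening, from 0 (shut) to 1 (fully open), set as the call begins (left out, the last holds). The fingers move at their own pace and stop on an object; the grip force is fixed at half the most. Time passes only in rows, so rows that do not move let the fingers close. It gives the time, the measured TCP pose, the force, the opening and the grip force at its end, in the units of the state.
- robot.get_obs(): the state, without advancing time (a new reading comes with each control period).
- robot.capture(name): name is "scene" or "side" or "wrist"; returns the picture (480x640x3 uint8, red, green, blue); there is no depth.
- robot.get_calibration(name): a dict with "fx", "fy", "cx", "cy" (pixels), "extrinsics" (4x4, takes a point from camera to world coordinates); the wrist camera has in their place "T_tool_cam" (4x4, takes a point from camera to tool coordinates, whose origin is the TCP and whose axes are the flange's). Camera axes: x right, y down, z forward; pixel columns grow to the right and rows downward; lengths in m; the calibration is good to about 2 mm. A picture is of the moment at which its call begins: read the wrist's pose just before it. get_calibration takes no time and is no camera call.
- robot.close_job(): hands the job in; it is judged then, once.
Trained networks look in the newest picture that a camera, given by its name, has taken for a name from the list of things; names that differ only in an ending like _2 or _b are one class to them, and where a whole thing is asked for, a point or a joint stands for the part that bears it (a point fixed in the world has none). Each returns a list of dicts, best first, with "conf" (0 to 1); they miss things now and then, are a little off and sometimes report something else, mostly with a low value. They report only what shows in the picture. A call takes as long as a camera call. They do not tell look-alikes from the thing itself.
- robot.search_frame(target, camera): "xy" ([column, row] in pixels, amid what is visible of it).
The state is a dict: "time": time; "qpos": joint angles; "joint_vel": joint speeds; "effort": joint torques, N m; "tool_pos": TCP position; "eef_rot": TCP orientation; "force": force on the tool from outside, world axes, zero at the start; "wrist_torque": the same for the moment, N m; "gripper_width": finger opening in m; "grasp_force": force on a finger pad.
Only numpy, scipy, OpenCV 4.12 (cv2) and the standard library are available. Lean on these libraries where they do the work, as an engineer would, in place of code of your own. Each camera call takes 0.05 s, during which the arm holds its last target. There are 200 camera calls.

## Task

Get the citrus juicer ready for lemons: take the smaller of the two white cones off the upturned crate, set it over the juicer's drive shaft, turn it until its socket meshes with the shaft and it drops fully home, then press it down as far as it goes, which works the run switch. Finish while still gripping the cone and holding it pressed down; do not let go. Leave the larger cone, the jars and the bowl of caps where they are.

Things in the scene. Friction and masses are not known exactly. Their poses are not given: they have to be found in the camera images.
- lemon_cone: The smaller cone, the one to fit: white plastic, 40 to 85 g, upright on the crate, 68 mm tall. Origin: centre of its underside, z up. Outside, from below: hub 32 mm across to z = 14 mm, drip flange 48 mm across at z = 14 to 18, then the ribbed cone. Four of its eight ribs run right up to the tip: these stand over the socket's slots, along the cone's x and y axes.
- lemon_grip (a point): On the small cone's axis 48 mm above its underside, a good height for the pad centres, from above, at any yaw. The cone tapers gently: 42 mm across at 18 mm above the underside, 37 mm at 38, 33 mm at 54, then rounds to the tip at 68.
- lemon_socket (a point): On the small cone's axis 14 mm above its underside, hidden in the hub. Below this point the bore is plain and round, 22 mm across, open at the underside; above it is a plus-shaped socket, 20 mm deep, slots 7 mm wide along the cone's x and y axes: it fits in four ways, a quarter turn apart.
- orange_cone: The larger cone, to be left alone: the same shape, 85 mm tall, 70 mm across its flange and 64 mm across the foot of the cone, standing upright on the crate about 150 mm from the small one. Origin at the centre of its underside.
- crate: Weathered teak crate turned upside down, 240 mm (x) by 340 mm (y) and 110 mm high, its slatted top flat; it does not move. Origin under its centre on the table. Both cones stand on it, near the two ends of its y axis.
- juicer: Electric citrus juicer, fixed: white motor base 148 mm across, on it a clear juice bowl 172 mm across, its rim 148 mm above the table, spout at the front (-x). In the bowl a white slotted strainer, its floor at 120 mm. Origin under its centre on the table. The drive shaft stands upright on its axis.
- shaft_seat (a point): On the drive shaft's axis, on top of its round shoulder (32 mm across), on which the cone's underside rests when fully home; 128 mm above the table at rest. z up. x and y run along the ribs of the plus-shaped shaft. The shaft stands at a random angle; its gearing resists turning (about 0.2 N m).
- shaft_tip (a point): Top of the grey drive shaft, on its axis, 30 mm above the shoulder and 10 mm above the bowl's rim: plus-shaped section, ribs 5 mm thick, 18 mm tip to tip, top edges rounded. A cone not lined up rides on the rib tops, its underside 16 mm above the shoulder; turned until it lines up (at most a quarter turn) it can drop those 16 mm.
- shaft_press (a joint): How far the shaft is pressed down into the juicer, 0 to 0.005 m: a spring pushes it up, about 5 N to begin and 11 N at the 5 mm stop. Pressing a cone down, meshed or not, sinks the shaft and its shoulder with it. The run switch is made from 4 mm on.
- olive_jar: Bystander: tall clear glass jar of olives, 80 mm across, 190 mm tall, beyond the juicer. Origin at the centre of its underside.
- mustard_jar: Bystander: stubby jar of mustard, 70 mm across, 85 mm tall, upright on the low aluminium turntable (180 mm across, 32 mm high) on the far side. Origin at the centre of its underside.
- cap_bowl: Bystander: white plastic bowl of jar caps, 120 mm across, 45 mm tall, to the left of the juicer. Origin at the centre of its underside.
Not all that is in view belongs to the job. What is shaped like the lemon_cone but brown, red or turquoise is not meant.

How it is judged:
By the outcome, as a careful person would: the job done as asked, in the order asked, and still so for the second after the job is handed in, while the arm keeps its last pose, push and grip.
It also fails if it takes over 51 s, if anything falls off the work surface, if the arm or the gripper's body presses on something with over 40 N, if the wrist force passes 120 N, or if a joint passes its speed limit or range.

## Working session

There is one attempt and no reset: what is moved stays moved. The work goes in short steps, Python scripts to look and compute and a tool call to move; the robot and the scene stay as the last step left them, time stands still between calls to the robot, and variables do not carry over. Pictures are saved under pics/ and viewed, at most 10 in all, crops included, and the job is handed in when it is done.

Besides the shell and the picture viewer there is one more tool, called after "Call:" as a command line: name --argument value ..., lists and objects as JSON in quotes. move_arm: Moves the arm, as the interface text tells. Shift numbers are shares of 0.025 m and turn numbers shares of 0.12 rad, none past 1 either way. Its arguments: {"type":"object","properties":{"targets":{"type":"array"},"hand":{"type":"number"}},"required":["targets"]}

```bash
mkdir -p pics; ls
cat > h.py <<'E'
import numpy as np, cv2
from scipy.spatial.transform import Rotation as R
from cell import robot
def cam(n):
    c=robot.get_calibration(n)
    if n=="wrist":
        o=robot.get_obs(); T=np.eye(4); T[:3,3]=o["tool_pos"]; T[:3,:3]=R.from_euler("xyz",o["eef_rot"],degrees=True).as_matrix()
        E=T@np.array(c["T_tool_cam"])
    else: E=np.array(c["extrinsics"])
    return c,E
def ray(n,xy,ce=None):
    c,E=ce or cam(n)
    d=E[:3,:3]@np.array([(xy[0]-c["cx"])/c["fx"],(xy[1]-c["cy"])/c["fy"],1]); return E[:3,3],d/np.linalg.norm(d)
def atz(n,xy,z,ce=None):
    o,d=ray(n,xy,ce); return o+d*(z-o[2])/d[2]
def tri(rays):
    A=sum(np.eye(3)-np.outer(d,d) for o,d in rays); b=sum((np.eye(3)-np.outer(d,d))@o for o,d in rays)
    p=np.linalg.solve(A,b); return p,[np.linalg.norm(np.cross(p-o,d)) for o,d in rays]
def proj(n,P,ce=None):
    c,E=ce or cam(n); q=np.linalg.inv(E)@np.append(P,1); return np.array([c["fx"]*q[0]/q[2]+c["cx"],c["fy"]*q[1]/q[2]+c["cy"]])
def shot(n):
    ce=cam(n); im=cv2.cvtColor(robot.capture(n),cv2.COLOR_RGB2BGR); return im,ce
E
python3 - <<'E'
from h import *
np.set_printoptions(precision=3,suppress=True)
ims=[]
for n in ["scene","side","wrist"]:
    im,ce=shot(n); cv2.imwrite(f"pics/{n}0.png",im); ims.append(im)
    print(n,ce[0]["fx"],ce[1][:3].round(3).tolist())
    for t in ["lemon_cone","orange_cone","crate","juicer","shaft_tip","olive_jar","mustard_jar","cap_bowl"]:
        print(t,[(np.round(d["xy"]).tolist(),round(d["conf"],2)) for d in robot.search_frame(t,n)][:5])
print(robot.get_obs()["time"])
E
```

```text
pics
scene 434.97382132114166 [[0.58, 0.446, -0.682, 1.223], [0.815, -0.308, 0.491, -0.503], [0.009, -0.84, -0.542, 0.675]]
lemon_cone [([179.0, 276.0], 0.87), ([94.0, 339.0], 0.61), ([119.0, 376.0], 0.57)]
orange_cone [([242.0, 247.0], 0.64)]
crate [([214.0, 298.0], 0.75)]
juicer []
shaft_tip [([214.0, 302.0], 0.58), ([397.0, 205.0], 0.49), ([475.0, 252.0], 0.35)]
olive_jar []
mustard_jar [([424.0, 321.0], 0.92)]
cap_bowl [([438.0, 213.0], 0.6)]
side 498.3660300872954 [[-0.898, -0.285, 0.335, 0.108], [-0.44, 0.595, -0.672, 0.858], [-0.007, -0.751, -0.66, 0.99]]
lemon_cone [([378.0, 178.0], 0.75)]
orange_cone [([362.0, 205.0], 0.78)]
crate [([369.0, 222.0], 0.83), ([364.0, 205.0], 0.69)]
juicer [([280.0, 323.0], 0.83), ([251.0, 417.0], 0.28)]
shaft_tip [([278.0, 311.0], 0.67)]
olive_jar []
mustard_jar [([223.0, 233.0], 0.81)]
cap_bowl [([254.0, 416.0], 0.56)]
wrist 331.4717899062706 [[0.242, -0.92, -0.309, 0.207], [-0.97, -0.229, -0.077, -0.49], [-0.0, 0.318, -0.948, 0.373]]
lemon_cone []
orange_cone []
crate []
juicer []
shaft_tip []
olive_jar []
mustard_jar []
cap_bowl []
1.35
```

View pics/scene0.png

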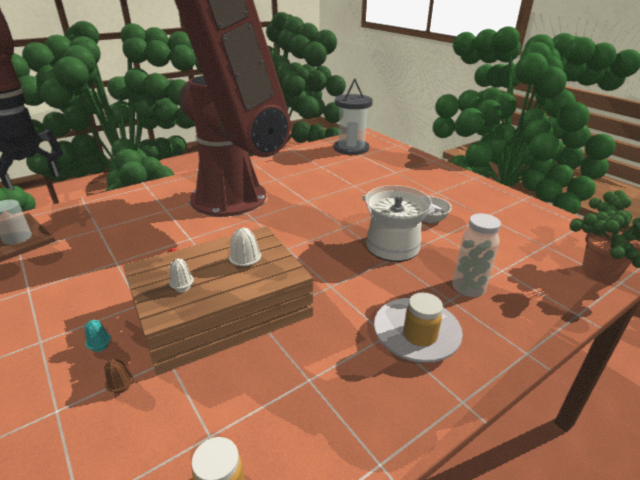

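View pics/side0.png

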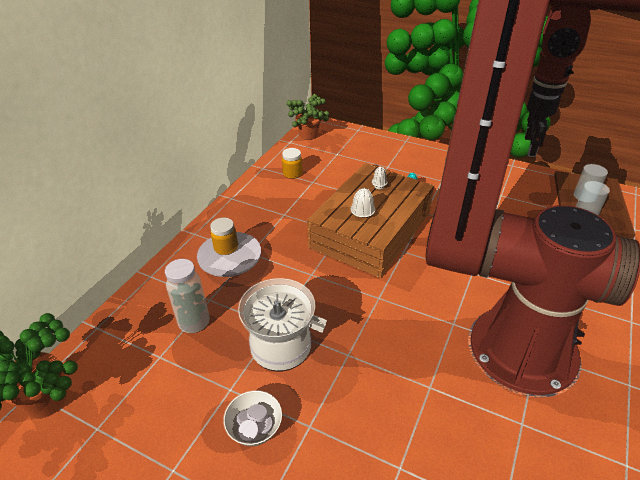

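The white cones are at (179,276) and (244,247) in the scene view, and (380,178) and (363,204) in the side view. The turquoise one (95,338) and the brown one (118,376) are look-alikes. The lemon cone is the smaller white one, at scene (179,276) and side (380,178). The shaft is at scene (397,204) and side (278,310). Next I'll confirm it in an enlarged crop and triangulate.

Run:
```python
from h import *
np.set_printoptions(precision=3,suppress=True)
a=cv2.imread("pics/scene0.png");b=cv2.imread("pics/side0.png")
f=lambda im,x,y,w,h,s:cv2.resize(im[y:y+h,x:x+w],None,fx=s,fy=s,interpolation=cv2.INTER_CUBIC)
top=np.hstack([f(a,150,220,130,90,3),f(b,335,150,130,90,3)])
bot=np.hstack([f(a,340,170,130,90,3),f(b,225,270,130,90,3)])
cv2.imwrite("pics/c1.png",np.vstack([top,bot]))
print("lemon mid",tri([ray("scene",(179,276)),ray("side",(379,178))]))
print("orange mid",tri([ray("scene",(243,247)),ray("side",(363,204))]))
print("shaft tip",tri([ray("scene",(397.5,198)),ray("side",(278,306))]))
print("mustard",tri([ray("scene",(424,321)),ray("side",(223,233))]))
```

```text
lemon mid (array([ 0.507, -0.33 ,  0.14 ]), [np.float64(0.0013072043598147524), np.float64(0.00130720435981471)])
orange mid (array([ 0.497, -0.183,  0.147]), [np.float64(0.0020206376463322373), np.float64(0.0020206376463322386)])
shaft tip (array([0.523, 0.247, 0.15 ]), [np.float64(0.00042470520686925273), np.float64(0.00042470520686944453)])
mustard (array([0.833, 0.029, 0.078]), [np.float64(0.0004768607075887909), np.float64(0.000476860707588662)])
```

View pics/c1.png

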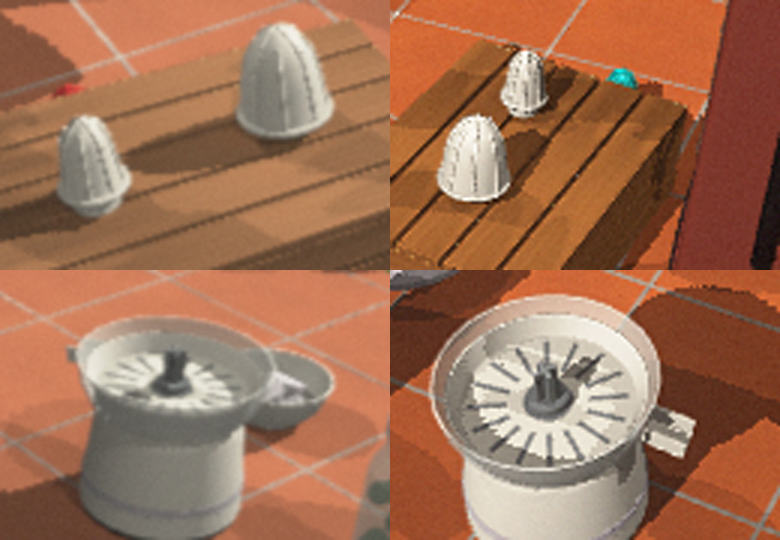

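The crop confirms it: the small white cone is at the left of the crate (crop (93,165) and (525,85)), clearly smaller than the other. Its height and position fit the crate. Next I'll work out the approach in tool axes.

```bash
cat >> h.py <<'E'
def plan(p,yaw=None):
    o=robot.get_obs(); M=R.from_euler("xyz",o["eef_rot"],degrees=True)
    d=M.inv().apply(np.array(p)-o["tool_pos"]); print("tool shift in units",(d/0.025).round(2), "pos",np.round(o["tool_pos"],4),"rpy",np.round(o["eef_rot"],2),"q",np.round(o["qpos"],1))
    if yaw is not None:
        r=(M.inv()*R.from_euler("xyz",[180,0,yaw],degrees=True)).as_rotvec(); print("turn units",(r/0.12).round(2))
E
python3 - <<'E'
from h import *
np.set_printoptions(precision=3,suppress=True)
plan([0.507,-0.33,0.29],90)
o=robot.get_obs()
print(R.from_euler("xyz",o["eef_rot"],degrees=True).as_matrix(), np.array(robot.get_calibration("wrist")["T_tool_cam"]))
E
```

```text
tool shift in units [16.48 -3.28 -1.59] pos [ 0.127 -0.509  0.25 ] rpy [180.    -0.    14.03] q [-84.   16.7  -8.8  64.6   0.   82. ]
turn units [  0.    -0.   -11.05]
[[ 0.97   0.242  0.   ]
 [ 0.242 -0.97   0.   ]
 [ 0.     0.    -1.   ]] [[-0.001 -0.948 -0.318  0.082]
 [ 1.    -0.001 -0.     0.   ]
 [ 0.    -0.318  0.948 -0.123]
 [ 0.     0.     0.     1.   ]]
```

Call:
move_arm --targets '[[[1, -0.2, -0.3, 0, 0, 0], [1, -0.2, -0.3, 0, 0, 0], [1, -0.2, -0.3, 0, 0, 0], [1, -0.2, -0.3, 0, 0, 0], [1, -0.2, -0.3, 0, 0, 0]]]'

```text
time: 1.77
tool_pos: [0.2434, -0.4542, 0.2882]
eef_rot: [180.0, -0.0, 14.0]
force: [0.3, -0.3, -0.9]
gripper_width: 0.0857
grasp_force: 0.0
```

Call:
move_arm --targets '[[[1, -0.2, 0, 0, 0, 0], [1, -0.2, 0, 0, 0, 0], [1, -0.2, 0, 0, 0, 0], [1, -0.2, 0, 0, 0, 0], [1, -0.2, 0, 0, 0, 0]]]'

```text
time: 2.18
tool_pos: [0.3588, -0.3996, 0.2879]
eef_rot: [180.0, -0.0, 14.0]
force: [-0.3, -0.8, 0.5]
gripper_width: 0.0852
grasp_force: 0.0
```

Call:
move_arm --targets '[[[1, -0.2, 0, 0, 0, 0], [1, -0.2, 0, 0, 0, 0], [1, -0.2, 0, 0, 0, 0], [1, -0.2, 0, 0, 0, 0], [1, -0.2, 0, 0, 0, 0]]]'

```text
time: 2.6
tool_pos: [0.474, -0.345, 0.2878]
eef_rot: [180.0, -0.0, 14.0]
force: [1.0, -1.2, -0.2]
gripper_width: 0.0857
grasp_force: 0.0
```

Call:
move_arm --targets '[[[1, -0.2, 0, 0, 0, -1], [0.5, 0, 0, 0, 0, -1], [0, 0, 0, 0, 0, -1], [0, 0, 0, 0, 0, -1], [0, 0, 0, 0, 0, -1]]]'

```text
time: 3.02
tool_pos: [0.508, -0.33, 0.2875]
eef_rot: [-180.0, 0.0, 48.8]
force: [-0.7, 0.4, -0.2]
gripper_width: 0.0854
grasp_force: 0.0
```

Call:
move_arm --targets '[[[0, 0, 0, 0, 0, -1], [0, 0, 0, 0, 0, -1], [0, 0, 0, 0, 0, -1], [0, 0, 0, 0, 0, -1], [0, 0, 0, 0, 0, -1]]]'

```text
time: 3.43
tool_pos: [0.5076, -0.3303, 0.2877]
eef_rot: [-180.0, -0.0, 83.1]
force: [0.4, -0.2, 1.8]
gripper_width: 0.0853
grasp_force: 0.0
```

Run:
```python
from h import *
plan([0.507,-0.33,0.29],90)
im,ce=shot("wrist"); cv2.imwrite("pics/w1.png",im)
for z in [.178,.144,.124]: print(proj("wrist",[.507,-.33,z],ce))
for t in ["lemon_cone","orange_cone"]: print(t,[(np.round(d["xy"]).tolist(),round(d["conf"],2)) for d in robot.search_frame(t,"wrist")][:5])
```

```text
tool shift in units [ 0.01 -0.03 -0.09] pos [ 0.5076 -0.3303  0.2877] rpy [-179.99   -0.     83.12] q [-40.   24.8   8.9  74.1  -0.   56.9]
turn units [-0. -0. -1.]
[316.26688435 239.04191249]
[316.40542253 225.6865155 ]
[316.47290973 219.18059543]
lemon_cone [([316.0, 220.0], 0.96), ([385.0, 316.0], 0.68), ([131.0, 178.0], 0.62), ([292.0, 327.0], 0.58), ([288.0, 149.0], 0.48)]
orange_cone [([280.0, 37.0], 0.71)]
```

View pics/w1.png

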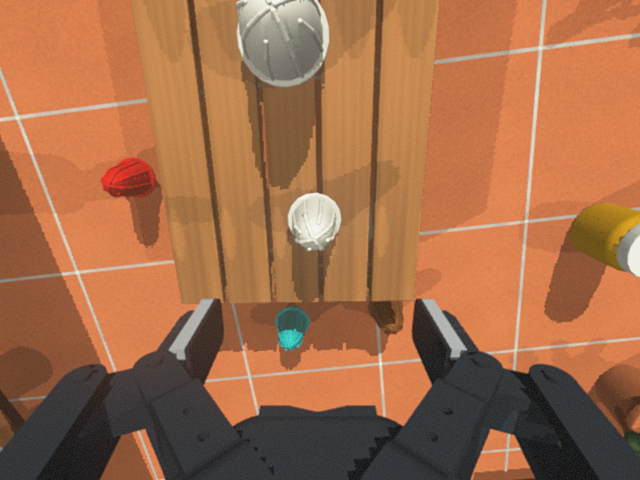

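The wrist view shows the lemon cone at (315,222) with its tip near (316,240), matching my projection. The orange cone is at the top, (280,40). Next I'll move the camera straight above the cone, closer, to read the rib angles and get a second fix.

Call:
move_arm --targets '[[[-0.8, 0, 0.5, 0, 0, 0], [-0.8, 0, 0.5, 0, 0, 0], [-0.8, 0, 0.5, 0, 0, 0], [-0.8, 0, 0.5, 0, 0, 0], [0, 0, 0, 0, 0, 0]]]'

```text
time: 4.0
tool_pos: [0.496, -0.412, 0.2348]
eef_rot: [-179.8, -0.1, 82.4]
force: [-0.3, 0.3, -0.2]
gripper_width: 0.0853
grasp_force: 0.0
```

Run:
```python
from h import *
im,ce=shot("wrist"); cv2.imwrite("pics/w2.png",im)
for z in [.178,.144,.124]: print(proj("wrist",[.507,-.33,z],ce))
print(robot.search_frame("lemon_cone","wrist")[:2])
x,y=proj("wrist",[.507,-.33,.178],ce).astype(int)
cv2.imwrite("pics/w2c.png",cv2.resize(im[y-60:y+60,x-80:x+80],None,fx=5,fy=5,interpolation=cv2.INTER_CUBIC)); print(x-80,y-60, ce[1][:3,3])
```

```text
[317.21679943 121.60745348]
[317.41204436 121.96717926]
[317.50034402 122.12986551]
[{'xy': [313.9, 118.6], 'conf': 0.96}, {'xy': [289.5, 292.3], 'conf': 0.93}]
237 61 [ 0.507479   -0.33117579  0.35795651]
```

View pics/w2c.png

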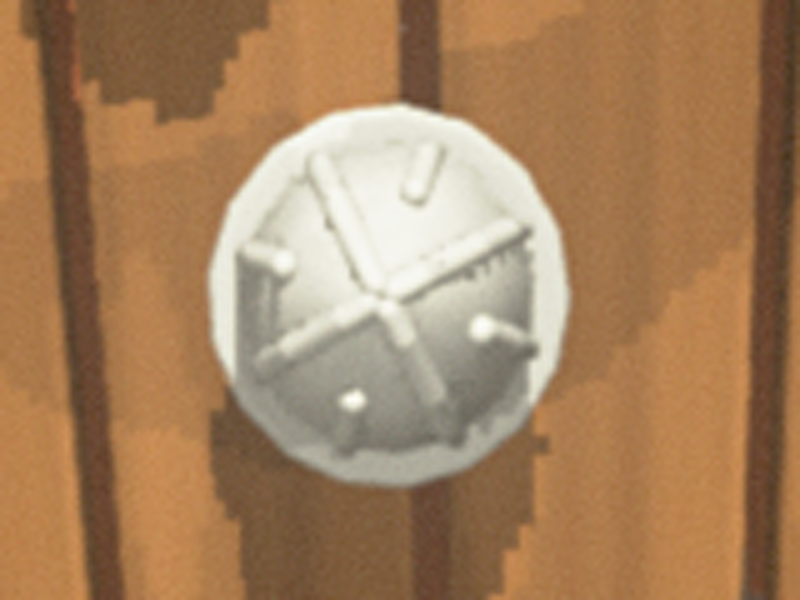

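Seen from above: tip at crop (383,300), i.e. pixel (313.6,121), and flange centre at (314.8,120.4). The four full ribs run through (320,160)–(450,435) and (265,365)–(525,230).

Run:
```python
from h import *
np.set_printoptions(precision=4,suppress=True)
ce=cam("wrist"); c=lambda u,v:(237+(u+.5)/5-.5,61+(v+.5)/5-.5)
print("tip",atz("wrist",c(383,300),.178,ce),"flange",atz("wrist",c(389,297),.127,ce))
for a,b in [((320,160),(450,435)),((265,365),(525,230))]:
    d=atz("wrist",c(*b),.15,ce)-atz("wrist",c(*a),.15,ce); print("rib ang",np.degrees(np.arctan2(d[1],d[0])))
# earlier view: tip ray from w1 at recorded pose, and scene/side tips from the crop
r=[ray("wrist",c(383,300),ce),ray("scene",(150+82/3,220+116/3)),ray("side",(335+(527-390)/3,150+50/3))]
print(tri(r))
w1=cv2.imread("pics/w1.png"); m=(cv2.inRange(cv2.cvtColor(w1,cv2.COLOR_BGR2HSV),(0,0,110),(180,70,255))); m[:190]=0;m[255:]=0;m[:,:280]=0;m[:,350:]=0
ys,xs=np.nonzero(m); print(xs.min(),xs.max(),ys.min(),ys.max())
plan([.507,-.33,.158])
```

```text
tip [ 0.5059 -0.327   0.178 ] flange [ 0.5061 -0.3262  0.127 ]
rib ang -71.10850042380105
rib ang 18.609078132494215
(array([ 0.5052, -0.3274,  0.1809]), [np.float64(0.0008385140500985829), np.float64(0.0001453669398943983), np.float64(0.0009217897309307396)])
288 341 192 251
tool shift in units [ 3.22 -0.02  3.17] pos [ 0.497  -0.4099  0.2371] rpy [-179.94   -0.06   82.53] q [-46.   30.4  10.4  70.    0.   51.5]
```

Run:
```python
from h import *
np.set_printoptions(precision=4,suppress=True)
for k in range(2):
    im,ce=shot("wrist"); 
    m=cv2.inRange(cv2.cvtColor(im,cv2.COLOR_BGR2HSV),(0,0,90),(180,75,255)); 
    n,l,s,cc=cv2.connectedComponentsWithStats(m); i=l[118,314]
    (cx,cy),(a,b),_=cv2.minAreaRect(np.argwhere(l==i)[:,::-1].astype(np.float32))
    x,y,w,h=s[i][:4]; c=(x+(w-1)/2,y+(h-1)/2)
    o=robot.get_obs(); print(s[i],(cx,cy),atz("wrist",c,.127,ce),np.round(o["tool_pos"],4),np.round(o["eef_rot"],2),o["time"])
plan([.507,-.33,.158])
```

```text
[ 278   86   72   76 4225] (313.0000305175781, 123.49999237060547) [ 0.5053 -0.3283  0.127 ] [ 0.4975 -0.4094  0.2379] [-179.99   -0.03   82.61] 4.15
[ 278   87   71   75 4185] (313.0, 124.0) [ 0.5053 -0.3282  0.127 ] [ 0.4978 -0.4092  0.2383] [179.98  -0.    82.68] 4.2
tool shift in units [ 3.19 -0.04  3.21] pos [ 0.4978 -0.4092  0.2383] rpy [179.98  -0.    82.68] q [-45.9  30.3  10.4  70.    0.   51.4]
```

Call:
move_arm --targets '[[[0.8, -0.1, -0.1, 0, 0, -0.5], [0.8, 0, 0, 0, 0, 0], [0.8, 0, 0, 0, 0, 0], [0.8, 0, 0, 0, 0, 0], [0, 0, 0, 0, 0, 0]]]'

```text
time: 4.62
tool_pos: [0.5022, -0.3258, 0.2416]
eef_rot: [179.9, -0.0, 86.3]
force: [0.1, 0.2, 0.4]
gripper_width: 0.0857
grasp_force: 0.0
```

Call:
move_arm --targets '[[[0, 0, 0, 0, 0, 0], [0, 0, 0, 0, 0, 0], [0, 0, 0, 0, 0, 0]]]'

```text
time: 4.87
tool_pos: [0.5017, -0.3302, 0.2407]
eef_rot: [180.0, 0.0, 86.2]
force: [-0.4, -0.1, -0.7]
gripper_width: 0.0852
grasp_force: 0.0
```

Run:
```python
from h import *
plan([.5055,-.328,.159],86.1)
im,ce=shot("wrist")
c=proj("wrist",[.5055,-.328,.127],ce); m=cv2.inRange(cv2.cvtColor(im,cv2.COLOR_BGR2HSV),(0,0,90),(180,75,255)); n,l,s,cc=cv2.connectedComponentsWithStats(m)
i=l[int(c[1]),int(c[0])]; print(c,s[i])
```

```text
tool shift in units [0.1  0.14 3.27] pos [ 0.5017 -0.3302  0.2407] rpy [1.7997e+02 4.0000e-02 8.6190e+01] q [-40.3  25.2   2.5  67.2  -0.   53.5]
turn units [0.01 0.01 0.01]
[321.83102357 234.50457086] [ 290  204   64   73 3481]
```

Call:
move_arm --targets '[[[0.1, 0.1, 0.7, 0, 0, 0], [0, 0, 0.7, 0, 0, 0], [0, 0, 0.7, 0, 0, 0], [0, 0, 0.6, 0, 0, 0], [0, 0, 0.6, 0, 0, 0]]]'

```text
time: 5.33
tool_pos: [0.504, -0.328, 0.1568]
eef_rot: [-180.0, -0.0, 86.2]
force: [0.9, 0.4, 0.7]
gripper_width: 0.0855
grasp_force: 0.0
```

Call:
move_arm --targets '[[[0, 0, 0, 0, 0, 0], [0, 0, 0, 0, 0, 0], [0, 0, 0, 0, 0, 0], [0, 0, 0, 0, 0, 0], [0, 0, 0, 0, 0, 0]]]' --hand 0

```text
time: 5.75
tool_pos: [0.5048, -0.328, 0.1596]
eef_rot: [179.9, 0.1, 86.2]
force: [-1.7, 0.1, 5.1]
gripper_width: 0.0344
grasp_force: 59.5
```

Call:
move_arm --targets '[[[0, 0, 0, 0, 0, 0], [0, 0, 0, 0, 0, 0], [0, 0, 0, 0, 0, 0], [0, 0, 0, 0, 0, 0], [0, 0, 0, 0, 0, 0]]]'

```text
time: 6.17
tool_pos: [0.5048, -0.328, 0.1595]
eef_rot: [179.9, 0.1, 86.2]
force: [-1.1, 0.6, 6.3]
gripper_width: 0.0342
grasp_force: 59.4
```

Gripped (34.2 mm wide, 59 N). Next: lift and travel until the camera stands over the shaft.

Call:
move_arm --targets '[[[0, 0, -1, 0, 0, 0], [0, 0, -1, 0, 0, 0], [0, 0, -1, 0, 0, 0], [0, 0, -1, 0, 0, 0], [0, 0, -1, 0, 0, 0]]]'

```text
time: 6.58
tool_pos: [0.5042, -0.3274, 0.285]
eef_rot: [179.9, 0.0, 86.2]
force: [1.1, 0.1, -0.3]
gripper_width: 0.0338
grasp_force: 60.2
```

Call:
move_arm --targets '[[[1, 0, 0, 0, 0, 0], [1, 0, 0, 0, 0, 0], [1, 0, 0, 0, 0, 0], [1, 0, 0, 0, 0, 0], [1, 0, 0, 0, 0, 0]]]'

```text
time: 7.0
tool_pos: [0.5126, -0.2017, 0.2838]
eef_rot: [179.9, 0.0, 86.2]
force: [0.8, -0.2, -1.5]
gripper_width: 0.0341
grasp_force: 60.2
```

Call:
move_arm --targets '[[[1, 0, 0, 0, 0, 0], [1, 0, 0, 0, 0, 0], [1, 0, 0, 0, 0, 0], [1, 0, 0, 0, 0, 0], [1, 0, 0, 0, 0, 0]]]'

```text
time: 7.42
tool_pos: [0.5209, -0.0768, 0.2838]
eef_rot: [179.9, 0.0, 86.2]
force: [0.3, -0.1, -0.2]
gripper_width: 0.0342
grasp_force: 60.2
```

Call:
move_arm --targets '[[[1, 0, 0, 0, 0, 0], [1, 0, 0, 0, 0, 0], [1, 0, 0, 0, 0, 0], [1, 0, 0, 0, 0, 0], [1, 0, 0, 0, 0, 0]]]'

```text
time: 7.83
tool_pos: [0.5291, 0.048, 0.2838]
eef_rot: [179.9, 0.0, 86.2]
force: [0.0, 0.6, -1.3]
gripper_width: 0.0342
grasp_force: 60.2
```

Call:
move_arm --targets '[[[1, 0, 0, 0, 0, 0], [1, 0, 0, 0, 0, 0], [1, 0, 0, 0, 0, 0], [1, 0, 0, 0, 0, 0], [0, 0, 0, 0, 0, 0]]]'

```text
time: 8.25
tool_pos: [0.5357, 0.1502, 0.2836]
eef_rot: [179.9, -0.1, 86.4]
force: [-0.2, -0.3, -0.9]
gripper_width: 0.034
grasp_force: 60.2
```

Call:
move_arm --targets '[[[0, 0, 0, 0, 0, 0], [0, 0, 0, 0, 0, 0], [0, 0, 0, 0, 0, 0], [0, 0, 0, 0, 0, 0]]]'

```text
time: 8.58
tool_pos: [0.5356, 0.1457, 0.2831]
eef_rot: [180.0, 0.0, 86.1]
force: [0.2, -0.8, -0.6]
gripper_width: 0.0338
grasp_force: 60.2
```

Run:
```python
from h import *
im,ce=shot("wrist"); cv2.imwrite("pics/w3.png",im); plan([.523,.247,.28])
p=proj("wrist",[.523,.247,.158],ce);print(p,ce[1][:3,3])
print(robot.search_frame("shaft_tip","wrist")[:2])
x,y=p.astype(int); y=max(y,50); x0,y0=x-40,y-30
A=cv2.resize(im[y0:y0+60,x0:x0+80],(800,600),interpolation=cv2.INTER_CUBIC)
A[:180,:240]=cv2.resize(im,(240,180)); cv2.imwrite("pics/w3c.png",A); print(x0,y0)
```

```text
tool shift in units [ 4.01 -0.78  0.12] pos [0.5356 0.1458 0.283 ] rpy [179.99   0.    86.15] q [  7.7  19.1  -0.4  70.5  -0.  101.5]
[288.90946998  95.45881592] [0.54136717 0.22733275 0.40618433]
[{'xy': [296.9, 99.2], 'conf': 0.82}, {'xy': [564.1, 52.5], 'conf': 0.15}]
248 65
```

View pics/w3c.png

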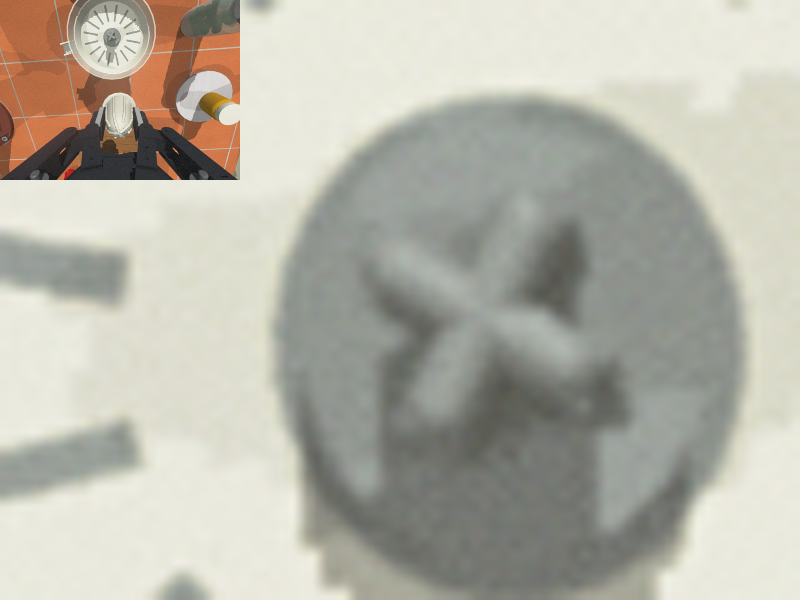

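The shaft's cross is centred at crop (478,310), pixel (295.4,95.6). Its ribs run (390,250)–(595,370) and (525,210)–(435,400), with the shoulder centred at (298.6,99). The inset shows the cone held upright between the pads.

Run:
```python
from h import *
np.set_printoptions(precision=4,suppress=True)
ce=cam("wrist"); c=lambda u,v:(248+(u+.5)/10-.5,65+(v+.5)/10-.5)
t=atz("wrist",c(480,310),.158,ce)
print("tip",t,"shoulder",atz("wrist",c(511,345),.128,ce))
for a,b in [((390,250),(595,370)),((525,210),(435,400))]:
    d=atz("wrist",c(*b),.157,ce)-atz("wrist",c(*a),.157,ce); print("rib ang",np.degrees(np.arctan2(d[1],d[0])))
a,b=(340+(177.5)/3,170+352/3-270/3),(225+(546-390)/3,270+(362-270)/3)
print(tri([ray("wrist",c(480,310),ce),ray("scene",a),ray("side",b)]),tri([ray("wrist",c(480,310),ce),ray("side",b)]))
plan([t[0],t[1],.24])
# held cone rib check crop
im=cv2.imread("pics/w3.png"); cv2.imwrite("pics/w3d.png",cv2.resize(im[230:380,220:420],None,fx=4,fy=4,interpolation=cv2.INTER_CUBIC))
```

```text
tip [0.5275 0.2468 0.158 ] shoulder [0.528  0.2464 0.128 ]
rib ang -32.57296872832537
rib ang -121.96605782116428
(array([0.5285, 0.2445, 0.1579]), [np.float64(0.0024718314867914473), np.float64(0.002343327101284978), np.float64(0.002941461663661619)]) (array([0.5269, 0.2457, 0.1634]), [np.float64(0.0011529117016769801), np.float64(0.001152911701676973)])
tool shift in units [ 4.   -0.59  1.72] pos [0.5356 0.1459 0.283 ] rpy [179.99   0.    86.15] q [  7.7  19.1  -0.4  70.5  -0.  101.5]
```

View pics/w3d.png

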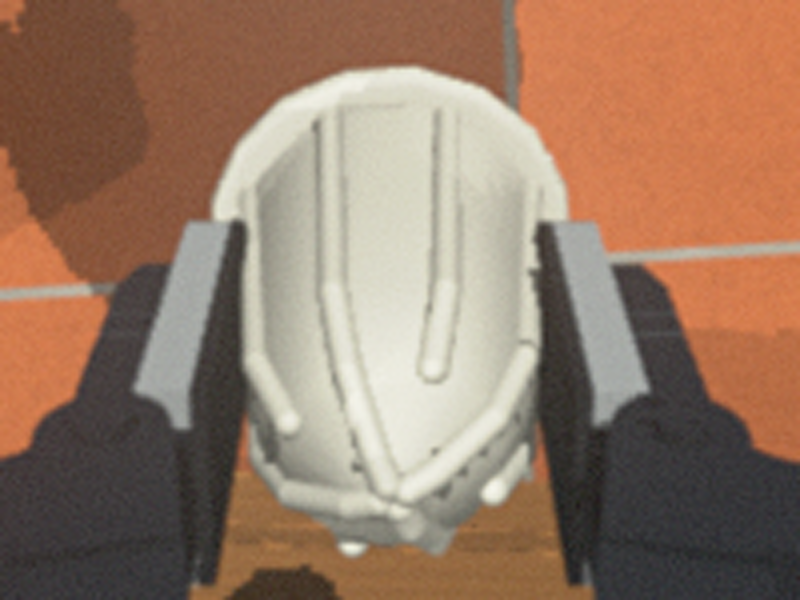

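Call:
move_arm --targets '[[[0, 0, 0, 0, 0, -1], [0, 0, 0, 0, 0, -1], [0, 0, 0, 0, 0, -1], [0, 0, 0, 0, 0, -1], [0.5, 1, 0, 0, 0, 0]]]'

```text
time: 9.1
tool_pos: [0.5517, 0.1655, 0.2833]
eef_rot: [-179.9, 0.0, 114.1]
force: [3.0, 0.9, 1.0]
gripper_width: 0.0343
grasp_force: 60.2
```

Call:
move_arm --targets '[[[0, 0.3, 0, 0, 0, 0], [0, 0, 0, 0, 0, 0], [0, 0, 0, 0, 0, 0], [0, 0, 0, 0, 0, 0], [0, 0, 0, 0, 0, 0]]]'

```text
time: 9.52
tool_pos: [0.5598, 0.1706, 0.2829]
eef_rot: [-180.0, 0.0, 113.7]
force: [-0.4, -0.2, -0.2]
gripper_width: 0.0341
grasp_force: 60.3
```

Run:
```python
from h import *
np.set_printoptions(precision=4,suppress=True)
im,ce=shot("wrist"); cv2.imwrite("pics/w4.png",im)
p=proj("wrist",[.5277,.2466,.128],ce); print(p)
g=cv2.cvtColor(im,cv2.COLOR_BGR2HSV)
m=cv2.inRange(g,(0,0,60),(180,90,170)); n,l,s,cc=cv2.connectedComponentsWithStats(m)
sub=l[int(p[1])-8:int(p[1])+9,int(p[0])-8:int(p[0])+9]; 
for i in np.unique(sub[sub>0]): print(s[i],cc[i])
x,y=p.round().astype(int); x0,y0=x-25,y-25
A=cv2.resize(im[y0:y0+50,x0:x0+50],(500,500),interpolation=cv2.INTER_CUBIC)
Hh=im[215:365,260:380]; A2=cv2.resize(Hh,(400,500)); cv2.imwrite("pics/w4c.png",np.hstack([A,A2[:, :300]])); print(x0,y0)
# held tip in tool frame from the previous picture
T=np.array(ce[0]["T_tool_cam"]); f=ce[0]
d=T[:3,:3]@np.array([(318.5-f["cx"])/f["fx"],(353.7-f["cy"])/f["fy"],1]); o=T[:3,3]
for z in (-.018,-.020,-.023): print("held tip tool",o+d*(z-o[2])/d[2])
plan([.5277,.2466,.24])
```

```text
[318.5415 122.3655]
[ 275   99   67   84 2501] [310.4346 133.565 ]
294 97
held tip tool [-0.0013  0.0006 -0.018 ]
held tip tool [ 0.0002  0.0006 -0.02  ]
held tip tool [ 0.0026  0.0006 -0.023 ]
tool shift in units [3.3  0.04 1.72] pos [0.5599 0.1707 0.283 ] rpy [-179.99    0.01  113.69] q [ 9.8 22.6  4.7 72.1 -0.  76.1]
```

View pics/w4c.png

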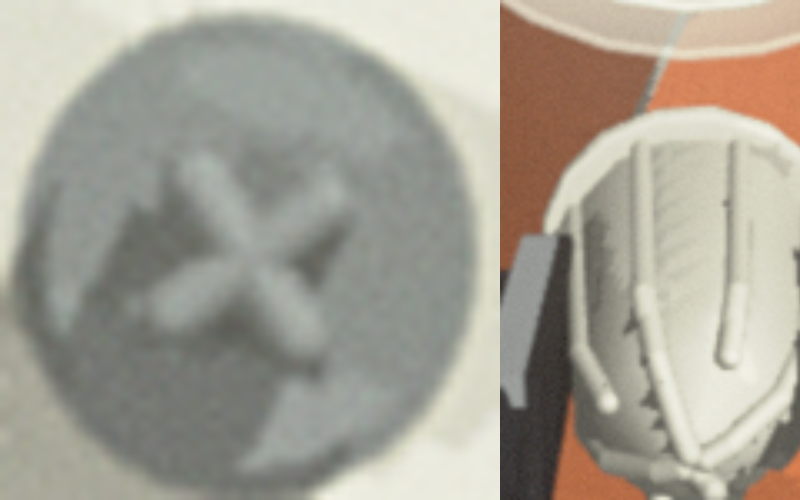

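The cross is at crop (250,250), the shoulder centre at (247,252), and the ribs run (195,165)–(310,345) and (330,190)–(165,315). The cone is held upright.

Run:
```python
from h import *
np.set_printoptions(precision=4,suppress=True)
ce=cam("wrist"); c=lambda u,v:(294+(u+.5)/10-.5,97+(v+.5)/10-.5)
print("tip",atz("wrist",c(250,250),.158,ce),"shoulder",atz("wrist",c(247,252),.128,ce))
for a,b in [((195,165),(310,345)),((330,190),(165,315))]:
    d=atz("wrist",c(*b),.157,ce)-atz("wrist",c(*a),.157,ce); print("rib ang",np.degrees(np.arctan2(d[1],d[0]))%90)
plan([.5275,.247,.24])
```

```text
tip [0.5275 0.2471 0.158 ] shoulder [0.5274 0.247  0.128 ]
rib ang 57.7059144915377
rib ang 59.30962145769702
tool shift in units [3.32 0.04 1.72] pos [0.5599 0.1707 0.283 ] rpy [-179.99    0.01  113.69] q [ 9.8 22.6  4.7 72.1 -0.  76.1]
```

Call:
move_arm --targets '[[[0.8, 0, 0, 0, 0, 0], [0.9, 0, 0, 0, 0, 0], [0.8, 0, 0.3, 0, 0, 0], [0.8, 0, 0.7, 0, 0, 0], [0, 0, 0.7, 0, 0, 0]]]'

```text
time: 9.98
tool_pos: [0.5259, 0.2492, 0.2407]
eef_rot: [179.9, -0.1, 113.8]
force: [-0.1, 0.8, -1.6]
gripper_width: 0.0342
grasp_force: 60.3
```

Call:
move_arm --targets '[[[0, 0, 0, 0, 0, 0], [0, 0, 0, 0, 0, 0], [0, 0, 0, 0, 0, 0], [0, 0, 0, 0, 0, 0], [0, 0, 0, 0, 0, 0]]]'

```text
time: 10.4
tool_pos: [0.5278, 0.2463, 0.2414]
eef_rot: [179.9, 0.0, 113.7]
force: [-0.2, -0.1, 0.3]
gripper_width: 0.0339
grasp_force: 60.2
```

Run:
```python
from h import *
plan([.5275,.247,.2])
```

```text
tool shift in units [ 0.03 -0.    1.66] pos [0.5278 0.2463 0.2414] rpy [1.7990e+02 1.0000e-02 1.1367e+02] q [17.8 23.1 -0.7 66.1 -0.  84.2]
```

Call:
move_arm --targets '[[[0.03, 0, 0.5, 0, 0, 0], [0, 0, 0.4, 0, 0, 0], [0, 0, 0.3, 0, 0, 0], [0, 0, 0.3, 0, 0, 0], [0, 0, 0.1, 0, 0, 0]]]'

```text
time: 10.82
tool_pos: [0.5263, 0.247, 0.199]
eef_rot: [-179.9, -0.0, 113.7]
force: [-0.6, -0.2, -1.3]
gripper_width: 0.034
grasp_force: 60.3
```

Call:
move_arm --targets '[[[0, 0, 0, 0, 0, 0], [0, 0, 0.05, 0, 0, 0], [0, 0, 0.05, 0, 0, 0], [0, 0, 0.05, 0, 0, 0], [0, 0, 0, 0, 0, 0]]]'

```text
time: 11.23
tool_pos: [0.5268, 0.2474, 0.1966]
eef_rot: [180.0, 0.0, 113.7]
force: [-0.2, 0.1, -0.4]
gripper_width: 0.0339
grasp_force: 60.3
```

Call:
move_arm --targets '[[[0, 0, 0.05, 0, 0, 0], [0, 0, 0.05, 0, 0, 0], [0, 0, 0.05, 0, 0, 0], [0, 0, 0, 0, 0, 0], [0, 0, 0, 0, 0, 0]]]'

```text
time: 11.65
tool_pos: [0.5267, 0.2474, 0.1927]
eef_rot: [-180.0, -0.0, 113.7]
force: [-0.5, -0.7, -0.8]
gripper_width: 0.0339
grasp_force: 60.3
```

Call:
move_arm --targets '[[[0, 0, 0.04, 0, 0, 0], [0, 0, 0, 0, 0, 0], [0, 0, 0, 0, 0, 0]]]'

```text
time: 11.9
tool_pos: [0.5268, 0.2473, 0.1918]
eef_rot: [180.0, 0.0, 113.7]
force: [0.2, -0.5, -0.8]
gripper_width: 0.0341
grasp_force: 60.3
```

Call:
move_arm --targets '[[[0, 0, 0.05, 0, 0, 0], [0, 0, 0, 0, 0, 0], [0, 0, 0, 0, 0, 0]]]'

```text
time: 12.15
tool_pos: [0.5269, 0.2474, 0.1907]
eef_rot: [180.0, 0.0, 113.7]
force: [0.6, 0.2, 0.9]
gripper_width: 0.034
grasp_force: 60.5
```

Call:
move_arm --targets '[[[0, 0, 0.05, 0, 0, 0], [0, 0, 0, 0, 0, 0], [0, 0, 0, 0, 0, 0]]]'

```text
time: 12.4
tool_pos: [0.5268, 0.2473, 0.1891]
eef_rot: [-180.0, 0.0, 113.7]
force: [1.1, -0.4, -1.0]
gripper_width: 0.0342
grasp_force: 61.0
```

Call:
move_arm --targets '[[[0, 0, 0.05, 0, 0, 0], [0, 0, 0, 0, 0, 0], [0, 0, 0, 0, 0, 0]]]'

```text
time: 12.65
tool_pos: [0.5269, 0.2474, 0.1883]
eef_rot: [180.0, 0.0, 113.7]
force: [-0.2, -0.7, 3.8]
gripper_width: 0.0342
grasp_force: 61.5
```

Run:
```python
from h import *
o=robot.get_obs(); print({k:np.round(o[k],4) for k in ("tool_pos","force","wrist_torque")})
im,ce=shot("wrist"); a=cv2.resize(im[130:400,220:420],(400,540)); s,_=shot("side"); b=cv2.resize(s[250:350,230:330],(400,400),interpolation=cv2.INTER_CUBIC)
A=np.zeros((540,800,3),np.uint8);A[:,:400]=a;A[:400,400:]=b;cv2.imwrite("pics/f1.png",A)
o=robot.get_obs(); print({k:np.round(o[k],4) for k in ("tool_pos","force","wrist_torque")})
```

```text
{'tool_pos': array([0.5269, 0.2474, 0.1883]), 'force': array([-0.1666, -0.7055,  3.7694]), 'wrist_torque': array([-0.1425,  0.1155,  0.1137])}
{'tool_pos': array([0.5268, 0.2474, 0.1883]), 'force': array([-0.7388, -0.455 ,  3.7433]), 'wrist_torque': array([-0.1582,  0.0785,  0.0982])}
```

View pics/f1.png

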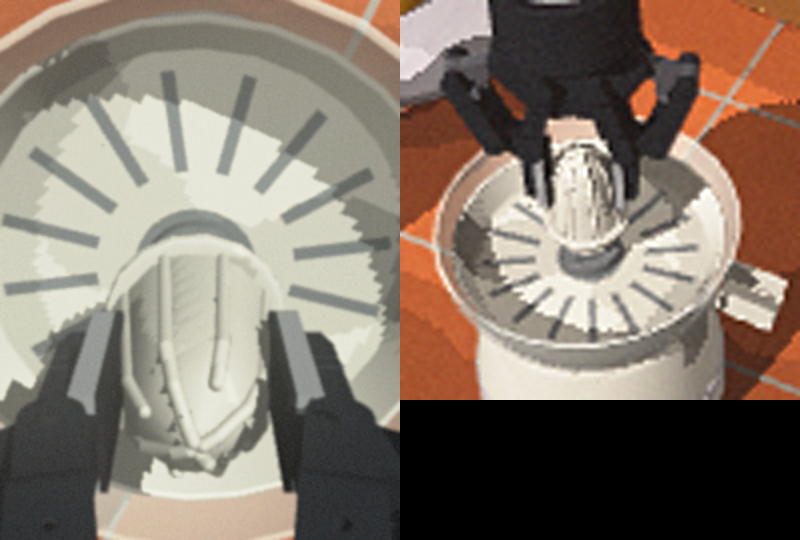

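The cone sits over the shaft with its hub above the grey shoulder, and now rests on the rib tops at 3.8 N. Next I'll turn the remaining 12°.

Call:
move_arm --targets '[[[0, 0, 0, 0, 0, -0.4], [0, 0, 0, 0, 0, -0.4], [0, 0, 0, 0, 0, -0.4], [0, 0, 0, 0, 0, -0.4], [0, 0, 0, 0, 0, -0.1]]]'

```text
time: 13.17
tool_pos: [0.5264, 0.2474, 0.1876]
eef_rot: [-180.0, -0.0, 125.5]
force: [0.8, 0.6, -0.8]
gripper_width: 0.0342
grasp_force: 61.1
```

Call:
move_arm --targets '[[[0, 0, 0.05, 0, 0, 0], [0, 0, 0.05, 0, 0, 0], [0, 0, 0, 0, 0, 0], [0, 0, 0, 0, 0, 0]]]'

```text
time: 13.5
tool_pos: [0.5266, 0.2473, 0.1853]
eef_rot: [-180.0, -0.0, 125.4]
force: [0.4, -0.1, -1.4]
gripper_width: 0.0342
grasp_force: 61.1
```

Call:
move_arm --targets '[[[0, 0, 0.08, 0, 0, 0], [0, 0, 0.08, 0, 0, 0], [0, 0, 0.08, 0, 0, 0], [0, 0, 0.08, 0, 0, 0], [0, 0, 0, 0, 0, 0]]]'

```text
time: 13.92
tool_pos: [0.5267, 0.2474, 0.1774]
eef_rot: [-180.0, 0.0, 125.4]
force: [-1.2, -0.5, 3.9]
gripper_width: 0.0341
grasp_force: 61.5
```

Call:
move_arm --targets '[[[0, 0, 0.06, 0, 0, 0], [0, 0, 0.06, 0, 0, 0], [0, 0, 0, 0, 0, 0], [0, 0, 0, 0, 0, 0]]]'

```text
time: 14.25
tool_pos: [0.5268, 0.2473, 0.175]
eef_rot: [180.0, 0.0, 125.4]
force: [-1.8, -0.7, 6.4]
gripper_width: 0.0336
grasp_force: 61.7
```

Call:
move_arm --targets '[[[0, 0, 0.05, 0, 0, 0], [0, 0, 0.05, 0, 0, 0], [0, 0, 0, 0, 0, 0], [0, 0, 0, 0, 0, 0]]]'

```text
time: 14.58
tool_pos: [0.5268, 0.2473, 0.1728]
eef_rot: [180.0, 0.0, 125.4]
force: [-3.6, -0.7, 9.3]
gripper_width: 0.0339
grasp_force: 62.0
```

Call:
move_arm --targets '[[[0, 0, 0.05, 0, 0, 0], [0, 0, 0.05, 0, 0, 0], [0, 0, 0, 0, 0, 0], [0, 0, 0, 0, 0, 0]]]'

```text
time: 14.92
tool_pos: [0.527, 0.2474, 0.1722]
eef_rot: [179.9, 0.1, 125.4]
force: [-8.2, -3.8, 27.1]
gripper_width: 0.0341
grasp_force: 63.5
```

The force follows the spring from 0.1775 m (start) to 0.1723 m (5 mm stop). That puts the underside at about 0.123 m, which is home minus 5 mm. One last look to confirm.

Run:
```python
from h import *
im,ce=shot("wrist"); a=cv2.resize(im[130:400,220:420],(400,540)); s,_=shot("side"); b=cv2.resize(s[250:350,230:330],(400,400),interpolation=cv2.INTER_CUBIC)
A=np.zeros((540,800,3),np.uint8);A[:,:400]=a;A[:400,400:]=b;cv2.imwrite("pics/f2.png",A)
o=robot.get_obs(); print({k:np.round(o[k],4) for k in ("time","tool_pos","force","wrist_torque","grasp_force")})
```

```text
{'time': np.float64(15.0167), 'tool_pos': array([0.527 , 0.2474, 0.1722]), 'force': array([-8.223 , -2.9314, 26.2063]), 'wrist_torque': array([-0.8234,  1.978 ,  0.0832]), 'grasp_force': np.float64(63.4965)}
```

View pics/f2.png

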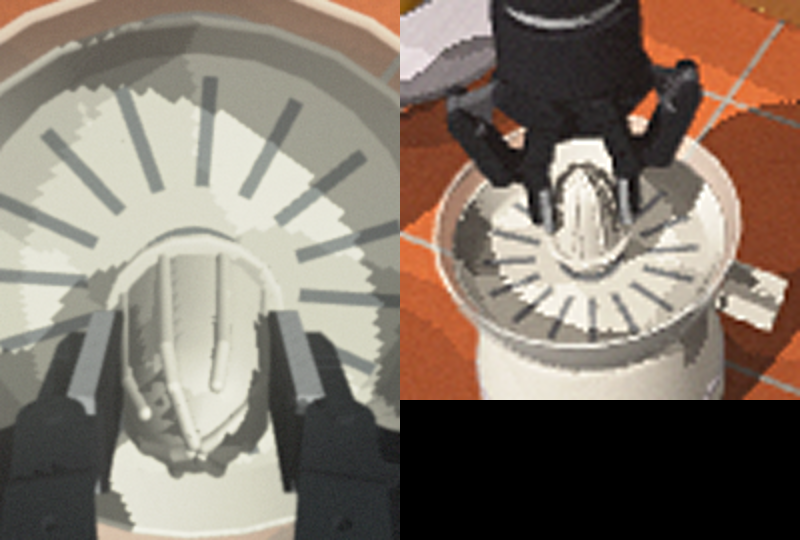

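The flange is now down over the shoulder, cone upright and still gripped, at 26 N against the stop.

```bash
python3 -c "
from cell import robot
print(robot.close_job())"
```

```text
the job is handed in; nothing more can be done
None
```

The lemon cone is meshed on the drive shaft, fully home and pressed to the 5 mm stop at about 26 N, still gripped, and the job was handed in at about 15 s; the switch has no readout, so I judged the full press from tool height and force.

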